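# Drain a rinsed cask in its roller cradle

## Task

The little oak cask has been scoured with steel cleaning balls. Pull the bung out of the top and put it in the white tray, then roll the cask round in its cradle until the bung hole points straight down and all four balls have dropped into the pan underneath. Leave it standing like that to drain, and leave the other things on the table where they are.

Things in the scene. Friction and masses are not known exactly. Their poses are not given: they have to be found in the camera images.
- cask (a joint): Angle of the oak cask about its level axis (y of the cradle). 0 = bung hole straight up, as at the start; positive turns its top towards the cradle's +x; +3.14 or -3.14 = hole straight down; stops at +-3.6. It rolls either way, needs about 2 N along its surface and stays where left: it can be rolled by pressing a fingertip on its top (5 to 20 N) and dragging, part of a turn at a time.
- cask_middle (a point): Centre of the oak cask (staves and steel hoops, 220 mm long, about 1.3 kg), on its axis, 150 mm above the table. Its outside is 82 to 83 mm from the axis at mid-length, 81 mm at 38 mm from the middle, 76 mm at 76 mm and 69 mm at the ends. Turns with the cask: y along the axis, z towards the bung hole.
- bung_hole (a point): Middle of the mouth of the round bung hole, 42 mm across, midway along the cask, 82 mm from its axis; staves 10 mm thick. Turns with the cask; z points out of the hole.
- tap (a point): Wooden tap sticking 52 mm out of the cask's +y end, 47 mm off the axis on the side away from the bung hole: lowest when the hole is on top, highest when the hole points straight down. This point is on its middle line, 20 mm beyond the end of the cask.
- cradle: Fixed timber cradle with four rubber rollers under the cask, 240 mm (x) by 200 mm (y), 98 mm high. Origin on the table under the middle of the cask; its y axis is the direction of the cask's axis, which lies 150 mm above the table.
- bung: White silicone bung, a plain cone 80 mm tall, 34 mm across at the bottom and 52 mm at the top, about 90 g, seated in the bung hole at the start with its upper 43 mm standing out; it is not jammed and pulls straight up. Origin in the middle of its small end, z axis towards its wide end.
- tray: White shallow plastic tray, 160 mm (x) by 150 mm (y), rim 18 mm high, floor 4 mm thick, fixed; origin in the middle of its underside on the table. It stands to one side of the cask, left or right.
- pan: Loose steel pan under the cask, 340 mm (x) by 140 mm (y), rim 42 mm high, floor 3 mm thick; it lies between the cradle's end frames and shows at both sides of the cask. Origin in the middle of its underside.
- ball1: One of four loose steel balls, 20 mm across, 33 g, inside the cask at the start; origin at its centre.
- ball2: One of four loose steel balls, 20 mm across, 33 g, inside the cask at the start; origin at its centre.
- ball3: One of four loose steel balls, 20 mm across, 33 g, inside the cask at the start; origin at its centre.
- ball4: One of four loose steel balls, 20 mm across, 33 g, inside the cask at the start; origin at its centre.
- bowl: Bystander: loose steel bowl, 170 mm across, 75 mm high, on the side of the table across from the tray; origin under its middle.
- jug: Bystander: loose clear measuring jug, 104 mm across, 130 mm high, handle to its +y; origin under its middle.
- pillar_candle: Bystander: loose wax pillar, 68 mm across, 105 mm high; origin under its middle.
- egg_candle: Bystander: loose egg-shaped candle, 54 mm across, 69 mm high; origin under its middle.
- jar: Bystander: loose lidded glass jar, 72 mm across, 95 mm high; origin under its middle.
- spoon: Bystander: loose wooden spoon, 200 mm long, lying on the table along its x axis.
Things that resemble listed ones, but are neither listed nor needed, are in the scene too. What is shaped like the bung but turquoise is not meant.

How it is judged:
By the outcome, as a careful person would: the job done as asked, in the order asked, and still so for the second after the job is handed in, with the robot touching nothing.
It also fails if it takes over 69 s, if anything falls off the work surface, if the arm or the gripper's body presses on something with over 40 N, if the wrist force passes 120 N, or if a joint passes its speed limit or range.

## Robot

A 7-joint arm with a two-finger parallel gripper is mounted at the origin on the work surface. World frame = base frame: x ahead of the robot, y to its left, z up, the work surface at z = 0. Lengths are in m, angles in rad, forces in N, time in s.
With the tool pointing down it reaches from about 0.4 to 0.85 m from the base axis. Payload 10.4 kg.
Tool frame: the origin (TCP) lies midway between the tips of the shut fingers; the grasp point (between the pads) lies manip.pinch_z behind it (manip.pinch_z is the distance from the TCP to the grasp point, in m); z points along the fingers, y is the direction in which the jaws open and shut (so a half turn about z gives the same grasp; the last joint's range is limited). The gripper opens to 85 mm and grips with 20 to 120 N. Pads are 22 mm wide; open, the fingers measure 114 mm over their backs; the gripper's body (76 mm by 85 mm) begins 54 mm behind the grasp point. The pads swing forward as they close: fully open they stand 13 mm farther back than shut.
Start: joints at [-1.262, 0.332, -0.065, 1.46, 0.022, 1.35, -0.088], TCP at [0.204, 0.591, 0.231] pointing down, gripper open.
Joint ranges: [-2.6, 2.6], [-0.5, 2.12], [-1.47, 1.34], [0.16, 2.42], [-1.27, 4.41], [0.06, 2.06], [-2.6, 2.6]. Speed limits (rad/s): [2.22, 2.22, 2.79, 2.79, 3.14, 3.14, 3.14].

## Interface

Orientations are given as a unit quaternion [x, y, z, w].
In Python, from workcell import manip gives the robot as it stands.
- The arm moves only by the shell command python3 -m handwheel 'ROWS' [FORCE]. ROWS is JSON, a list that holds one entry, the list of rows, each a list of 7 numbers: the shift along the tool's x, y, z in m, then the turn, a rotation vector about the tool's x, y, z in rad, then the finger opening in m, from 0 to 0.0854. In form: [[[tx, ty, tz, ax, ay, az, claw], ...]]. A call has 1 to 8 rows; each row is the pose to reach, as a shift and turn from the pose commanded when the call began, along the tool's axes at that moment; what a row does not reach only later rows make up. A row lasts 1/8 s, in which the tool goes at most 62.5 mm and 10.7 degrees, less where a joint would pass 70% of its speed; a pose out of reach is approached as far as the arm can. A call with a gripper value outside its range is refused whole. The fingers move at their own pace and stop on an object; FORCE is the grip in N (left out, the last holds). Time passes only in rows, so rows that repeat a pose let the fingers close. It gives the time, the measured TCP pose, the force and the opening at its end, in the units of the state.
- manip.get_obs(): the state, without advancing time (a new reading comes with each control period).
- manip.camera(name): name is "scene" or "top" or "wrist"; returns the picture (420x560x3 uint8, blue, green, red); there is no depth.
- manip.calibration(name): a dict with "fx", "fy", "cx", "cy" (pixels), "k1" (the pictures are not rectified: a ray, as slopes to the right and down, at radius r is drawn at 1 + k1 r^2 times it, then the intrinsics apply), "view" (4x4, takes a point from world to camera coordinates); the wrist camera has in their place "tool_from_camera" (4x4, takes a point from camera to tool coordinates, whose origin is the TCP and whose axes are the flange's). Camera axes: x right, y up, looking along -z (the intrinsics and any distortion apply to the point x, -y, -z); pixel columns grow to the right and rows downward; lengths in m; the calibration is good to about 2 mm. A picture is of the moment at which its call begins: read the wrist's pose just before it. calibration takes no time and is no camera call.
- manip.hand_in(): hands the job in, once; it reports no verdict.
The state is a dict: "clock": time; "joint_pos": joint angles; "joint_velocities": joint speeds; "tau": joint torques, N m; "position": TCP position; "ee_rot": TCP orientation; "ft_force": force on the tool from outside, world axes, zero at the start; "torque": the same for the moment, N m; "grip_width": opening from 0.0 (shut) to 1.0 (fully open).
Only numpy, scipy, OpenCV 4.12 (cv2) and the standard library are available. Lean on these libraries where they do the work, as an engineer would, in place of code of your own. Each camera call takes 0.05 s, during which the arm holds its last target.

## Working session

There is one attempt and no reset: what is moved stays moved. The work goes in short steps, Python scripts to look and compute and a shell command to move; the robot and the scene stay as the last step left them, time stands still between calls to the robot, and variables do not carry over. Pictures are saved under pics/ and viewed, and the job is handed in when it is done.

```bash
ls; mkdir -p pics
python3 - <<'E'
from workcell import manip
import cv2
o=manip.get_obs(); print(o); print(manip.pinch_z)
for n in ("scene","top","wrist"):
    cv2.imwrite(f"pics/{n}0.png",manip.camera(n)); print(n,manip.calibration(n))
E
```

```text
pics
{'clock': 0.0, 'joint_pos': array([-1.26163496,  0.33285654, -0.06468084,  1.4609944 ,  0.02158733,
        1.3499287 , -0.08853882]), 'joint_velocities': array([-0.00074275, -0.00013871,  0.00172578, -0.00078197,  0.00046605,
       -0.00077739, -0.00061608]), 'tau': array([-2.29438037e-04, -6.25441360e+01,  4.89785685e-02, -3.91612029e+01,
        1.60865119e-02,  9.81384394e-03, -4.00171996e-05]), 'position': array([0.20344898, 0.59052698, 0.23050013]), 'ee_rot': array([ 1.65139487e-01,  9.86269939e-01, -7.40585676e-04, -9.00792481e-05]), 'ft_force': array([-1.18067707, -0.86061107,  0.54324158]), 'torque': array([ 0.02156285, -0.018983  ,  0.01640232]), 'grip_width': 0.9989843993338959}
0.0187
scene {'fx': 477.60332032745333, 'fy': 477.60332032745333, 'cx': 277.1414806190002, 'cy': 207.12372133810788, 'k1': -0.00927995190762801, 'view': array([[-0.59422518,  0.80427212, -0.0065416 ,  0.28820471],
       [-0.62614111, -0.45748008,  0.63139472,  0.2077332 ],
       [ 0.50482052,  0.3792866 ,  0.77543402, -1.47461287],
       [ 0.        ,  0.        ,  0.        ,  1.        ]
[... 190 characters left out ...]
337, -0.00434061],
       [ 0.99444936, -0.02590387,  0.1019777 , -0.49111374],
       [-0.10185131,  0.00615588,  0.99478059, -1.20937001],
       [ 0.        ,  0.        ,  0.        ,  1.        ]])}
wrist {'fx': 328.9107661937527, 'fy': 328.9107661937527, 'cx': 273.1563968663682, 'cy': 211.58238935435887, 'k1': 0.02656208969270787, 'tool_from_camera': array([[-6.25397364e-04,  9.54977467e-01,  2.96677681e-01,
         7.71083893e-02],
       [ 9.99999752e-01,  5.01516953e-04,  4.93666458e-04,
        -1.33674362e-03],
       [ 3.22651457e-04,  2.96677916e-01, -9.54977544e-01,
        -1.43397092e-01],
       [ 0.00000000e+00,  0.00000000e+00,  0.00000000e+00,
         1.00000000e+00]])}
```

View pics/scene0.png

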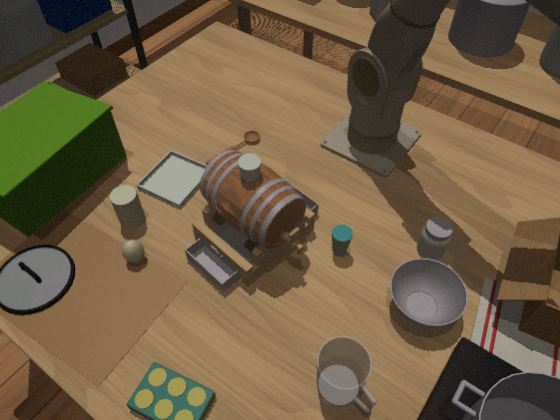

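View pics/top0.png

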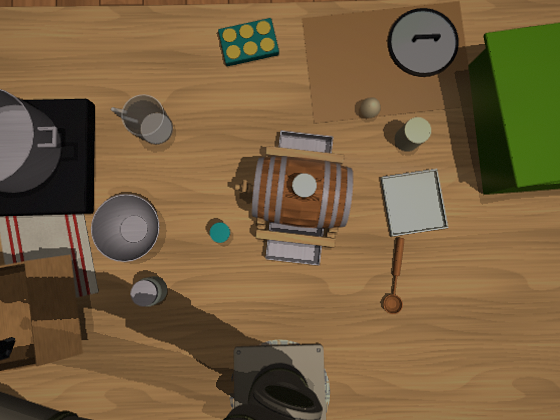

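View pics/wrist0.png

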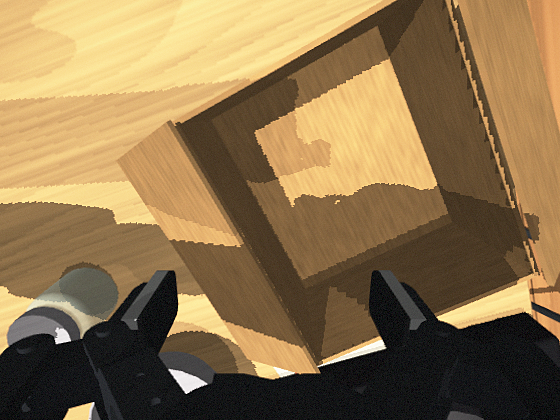

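The candidates for the bung are the white cone on the cask (top 304,185 / scene 250,165), the turquoise cone (top 220,232), the pale pillar candle (top 418,130) and the egg candle (top 369,107). The white one seated in the cask matches the description. The tray is at top (414,203), and the tap at (240,186) puts the cask's +y towards world +y. Next I'll measure these and check the choice in a crop.

```bash
cat > h.py <<'E'
import numpy as np, cv2
from workcell import manip
from scipy.spatial.transform import Rotation as R
def ray(n,uv,pose=None):
    c=manip.calibration(n)
    K=np.array([[c['fx'],0,c['cx']],[0,c['fy'],c['cy']],[0,0,1]])
    p=cv2.undistortPoints(np.array([[uv]],float),K,np.array([c['k1'],0,0,0.]))[0,0]
    d=np.array([p[0],-p[1],-1])
    if n=='wrist':
        T=c['tool_from_camera']; o=pose if pose is not None else manip.get_obs()
        r=R.from_quat(o['ee_rot']); return r.apply(T[:3,3])+o['position'], r.apply(T[:3,:3]@d)
    V=c['view']; return -V[:3,:3].T@V[:3,3], V[:3,:3].T@d
def onz(n,uv,z,pose=None):
    a,d=ray(n,uv,pose); return a+d*(z-a[2])/d[2]
def tri(r1,r2):
    (a,d),(b,e)=r1,r2
    s=np.linalg.lstsq(np.stack([d,-e],1),b-a,rcond=None)[0]
    p,q=a+d*s[0],b+e*s[1]; return (p+q)/2,np.linalg.norm(p-q)
def proj(n,P):
    c=manip.calibration(n); V=c['view']; q=V[:3,:3]@np.array(P)+V[:3,3]
    x,y=q[0]/-q[2],-q[1]/-q[2]; f=1+c['k1']*(x*x+y*y); return np.array([c['fx']*x*f+c['cx'],c['fy']*y*f+c['cy']])
def totool(dw,o=None):
    o=o or manip.get_obs(); return R.from_quat(o['ee_rot']).inv().apply(dw)
E
python3 - <<'E'
from h import *
t=cv2.imread('pics/top0.png'); s=cv2.imread('pics/scene0.png')
def blob(im,uv,win,thr=45,smax=60,vmin=120):
    h=cv2.cvtColor(im,cv2.COLOR_BGR2HSV); m=((h[...,1]<smax)&(h[...,2]>vmin)).astype(np.uint8)
    n,l,st,c=cv2.connectedComponentsWithStats(m)
    k=l[uv[1],uv[0]]; return st[k],c[k],(l==k).astype(np.uint8)
for n,im,uv in(('top',t,(304,185)),('scene',s,(250,163)),('top',t,(414,203)),('scene',s,(175,178))):
    st,c,m=blob(im,uv,0); print(n,uv,st,c, cv2.minAreaRect(np.argwhere(m)[:,::-1].astype(np.float32)))
print(onz('top',(304,185),.275),onz('scene',(250,160),.275),onz('top',(414,203),.01),onz('scene',(175,178),.01))
o=[cv2.resize(t[110:280,210:380],None,fx=3,fy=3),cv2.resize(s[130:300,150:320],None,fx=3,fy=3)]
cv2.imwrite('pics/c1.png',cv2.resize(np.hstack(o),(800,400)))
E
```

```text
top (304, 185) [292 174  25  23 443] [304.13769752 184.95259594] ((304.0, 185.00001525878906), (22.62741470336914, 22.62741470336914), 45.0)
scene (250, 163) [211 153  50  30 526] [239.56273764 163.47528517] ((234.3913116455078, 165.10037231445312), (20.576608657836914, 52.19701385498047), 69.07550048828125)
top (414, 203) [ 382  169   66   67 2982] [412.41616365 202.22065728] ((414.5405578613281, 202.24325561523438), (60.49882507324219, 55.895660400390625), 80.53767395019531)
scene (175, 178) [ 137  150   97   55 1982] [176.53784057 177.17053481] ((184.50003051757812, 167.00001525878906), (44.547725677490234, 92.63097381591797), 45.0)
[ 0.49641272 -0.06513749  0.275     ] [ 0.49314958 -0.06503631  0.275     ] [ 0.47589432 -0.37161981  0.01      ] [ 0.47795027 -0.3683419   0.01      ]
```

View pics/c1.png

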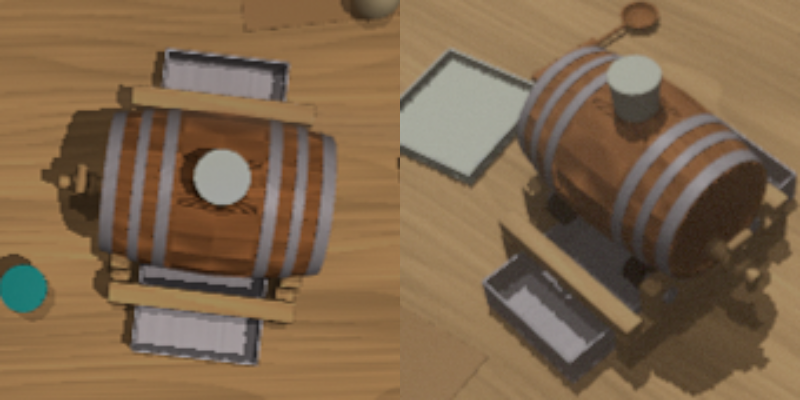

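Run:
```python
from h import *
a,b=onz('top',(265.2,150.4),.098),onz('top',(343.9,157.6),.098); d=a-b; print('axis',d,np.arctan2(d[0],d[1]))
t=cv2.imread('pics/top0.png')
h=cv2.cvtColor(t,cv2.COLOR_BGR2HSV)
# pan ends
p1,p2=onz('top',(305,144),.042),onz('top',(294,247),.042);print(p1,p2)
o=manip.get_obs(); r=R.from_quat(o['ee_rot']); print(r.as_matrix().round(3))
print(totool(np.array([.4945,-.065,.34])-o['position']))
for yaw in (-.215,.215): print(yaw,(r*R.from_rotvec([0,0,yaw])).as_matrix()[:,1])
```

```text
axis [0.02346366 0.19671919 0.        ] 0.1187140369057605
[ 0.63653504 -0.08438826  0.042     ] [ 0.36727557 -0.04751569  0.042     ]
[[-0.945  0.326 -0.   ]
 [ 0.326  0.945 -0.001]
 [-0.    -0.001 -1.   ]]
[-0.48869154 -0.52526557 -0.10872681]
-0.215 [ 1.16458070e-01  9.93195145e-01 -9.59879867e-04]
0.215 [ 0.51989063  0.85423231 -0.00094674]
```

```bash
python3 -m handwheel '[[[0,0,-0.06,0,0,0,0.085],[-0.03,-0.03,-0.11,0,0,-0.05,0.085],[-0.07,-0.075,-0.11,0,0,-0.1,0.085],[-0.11,-0.12,-0.11,0,0,-0.15,0.085],[-0.15,-0.165,-0.11,0,0,-0.2,0.085],[-0.19,-0.21,-0.11,0,0,-0.215,0.085],[-0.23,-0.255,-0.11,0,0,-0.215,0.085],[-0.27,-0.29,-0.11,0,0,-0.215,0.085]]]' 40
python3 - <<'E'
from h import *
o=manip.get_obs(); print(o['clock'],o['position'],totool(np.array([.4945,-.065,.34])-o['position']))
E
```

```text
clock: 1.15
position: [0.3648, 0.2265, 0.3414]
ee_rot: [0.059, 0.998, 0.0, 0.0]
ft_force: [1.4, 1.1, 0.8]
grip_width: 0.996
1.15 [0.36482105 0.22650497 0.34140801] [-0.1629333  -0.27430822  0.00122595]
```

```bash
python3 -m handwheel '[[[-0.027,-0.045,0,0,0,0,0.085],[-0.054,-0.09,0,0,0,0,0.085],[-0.081,-0.135,0,0,0,0,0.085],[-0.108,-0.18,0,0,0,0,0.085],[-0.135,-0.225,0,0,0,0,0.085],[-0.163,-0.274,0,0,0,0,0.085],[-0.163,-0.274,0,0,0,0,0.085],[-0.163,-0.274,0,0,0,0,0.085]]]'
python3 - <<'E'
from h import *
o=manip.get_obs(); print(o['position'],o['joint_pos'])
im=manip.camera('wrist'); cv2.imwrite('pics/w1.png',im)
E
```

```text
clock: 2.15
position: [0.4942, -0.0619, 0.341]
ee_rot: [0.058, 0.998, 0.0, -0.0]
ft_force: [-0.8, 1.5, -0.7]
grip_width: 0.997
[ 0.49420066 -0.06188935  0.34100922] [-0.6263688  -0.01883965  0.6586675   1.63126581  0.01135807  1.52590094
  1.48574103]
```

View pics/w1.png

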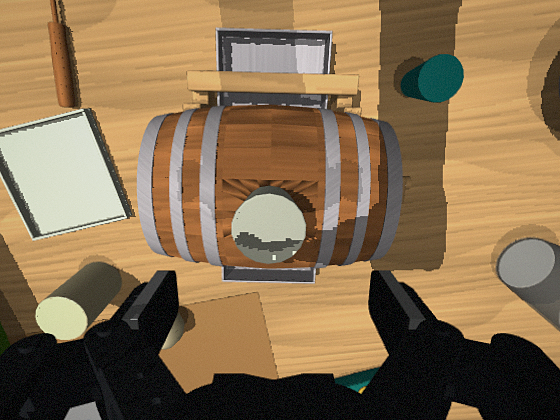

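Run:
```python
from h import *
im=cv2.imread('pics/w1.png');h=cv2.cvtColor(im,cv2.COLOR_BGR2HSV)
m=((h[...,1]<50)&(h[...,2]>60)).astype(np.uint8)
m2=np.zeros_like(m);m2[185:270,228:312]=m[185:270,228:312]
n,l,st,c=cv2.connectedComponentsWithStats(m2);k=1+np.argmax(st[1:,4]);print(st[k],c[k])
for uv in ((269,229),):
    p=onz('wrist',uv,.275);print(p, totool(p-manip.get_obs()['position']))
# tray corners
for uv in ((0,135),(85,110),(131,214),(35,239)):print(onz('wrist',uv,.018))
```

```text
[ 231  186   75   78 4313] [268.45629492 225.83167169]
[ 0.49373781 -0.06519899  0.275     ] [-5.60046459e-05 -3.95168305e-03  6.60642737e-02]
[ 0.40949696 -0.42675477  0.018     ]
[ 0.38994648 -0.30441375  0.018     ]
[ 0.5402566  -0.27973779  0.018     ]
[ 0.56231251 -0.43074524  0.018     ]
```

```bash
python3 -m handwheel '[[[0,-0.0035,0.02,0,0,0,0.085],[0,-0.0035,0.055,0,0,0,0.085],[0,-0.0035,0.085,0,0,0,0.085],[0,-0.0035,0.105,0,0,0,0.085],[0,-0.0035,0.105,0,0,0,0.085],[0,-0.0035,0.105,0,0,0,0.03],[0,-0.0035,0.105,0,0,0,0.03],[0,-0.0035,0.105,0,0,0,0.03]]]' 40
python3 - <<'E'
from h import *
print(manip.get_obs()['position'])
im=manip.camera('wrist'); cv2.imwrite('pics/w2.png',im)
E
```

```text
clock: 3.2
position: [0.4945, -0.0654, 0.2371]
ee_rot: [0.058, 0.998, 0.0, 0.001]
ft_force: [-0.6, 1.3, 4.1]
grip_width: 0.581
[ 0.49449344 -0.06536975  0.23713587]
```

View pics/w2.png

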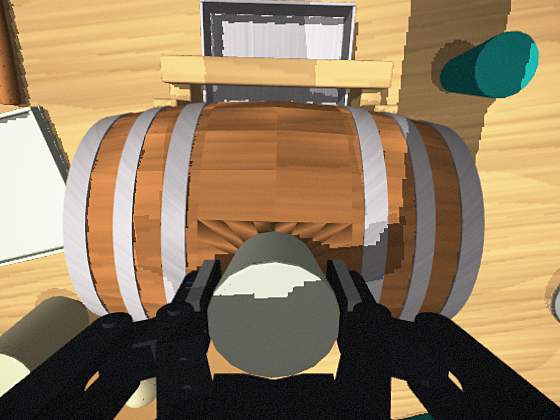

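Bung gripped at about 49.6 mm, close to the cone diameter of 48 mm at that height. I'll lift it straight up.

```bash
python3 -m handwheel '[[[0,0,-0.02,0,0,0,0.03],[0,0,-0.05,0,0,0,0.03],[0,0,-0.09,0,0,0,0.03],[0,0,-0.12,0,0,0,0.03],[0,0,-0.12,0,0,0,0.03]]]' 40
python3 - <<'E'
from h import *
o=manip.get_obs();print(o['position'],totool(np.array([.477,-.37,.06])-o['position']))
print(onz('top',(418,130),.105),onz('top',(400,240),.0))
E
```

```text
clock: 3.88
position: [0.4947, -0.0662, 0.3582]
ee_rot: [0.059, 0.998, 0.0, 0.002]
ft_force: [1.0, -0.7, -1.7]
grip_width: 0.576
[ 0.49467516 -0.06615608  0.35816967] [-0.01701513 -0.30403638  0.29801185]
[ 0.65025724 -0.3637393   0.105     ] [ 0.37876172 -0.33182478  0.        ]
```

```bash
python3 -m handwheel '[[[0,-0.04,0,0,0,0,0.03],[-0.005,-0.09,0,0,0,0,0.03],[-0.01,-0.14,0,0,0,0,0.03],[-0.015,-0.19,0,0,0,0,0.03],[-0.017,-0.24,0.03,0,0,0,0.03],[-0.017,-0.28,0.06,0,0,0,0.03],[-0.017,-0.304,0.1,0,0,0,0.03],[-0.017,-0.304,0.15,0,0,0,0.03]]]' 40
python3 - <<'E'
from h import *
o=manip.get_obs();print(totool(np.array([.477,-.37,.05])-o['position']))
cv2.imwrite('pics/s2.png',np.hstack([manip.camera('scene')[90:300,50:300],manip.camera('wrist')[:210]]))
E
```

```text
clock: 4.88
position: [0.4736, -0.3723, 0.2043]
ee_rot: [0.06, 0.998, -0.001, -0.0]
ft_force: [1.4, 0.1, -1.7]
grip_width: 0.579
[-0.00320616  0.00288172  0.1542804 ]
```

View pics/s2.png

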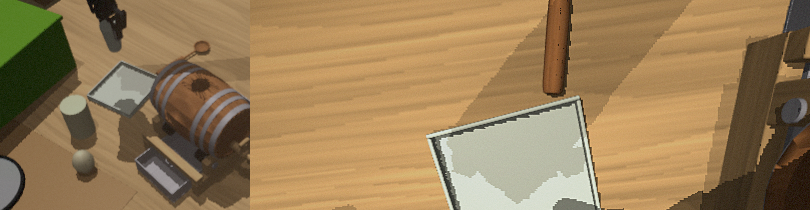

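```bash
python3 -m handwheel '[[[0,0.003,0.05,0,0,0,0.03],[0,0.003,0.1,0,0,0,0.03],[0,0.003,0.135,0,0,0,0.03],[0,0.003,0.15,0,0,0,0.03],[0,0.003,0.155,0,0,0,0.03],[0,0.003,0.157,0,0,0,0.03],[0,0.003,0.157,0,0,0,0.03]]]' 40
python3 - <<'E'
from h import *
cv2.imwrite('pics/w3.png',manip.camera('wrist'))
E
```

```text
clock: 5.85
position: [0.4763, -0.3671, 0.0504]
ee_rot: [0.058, 0.998, -0.0, 0.001]
ft_force: [0.4, 0.4, -1.0]
grip_width: 0.578
```

View pics/w3.png

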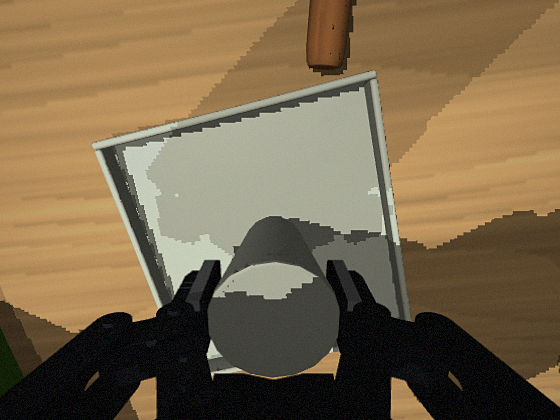

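```bash
python3 -m handwheel '[[[0,0,0.002,0,0,0,0.03],[0,0,0.003,0,0,0,0.03],[0,0,0.003,0,0,0,0.03]]]' 40
```

```text
clock: 6.28
position: [0.4768, -0.3672, 0.0479]
ee_rot: [0.058, 0.998, -0.0, 0.001]
ft_force: [-1.6, 3.5, 12.3]
grip_width: 0.58
```

Contact: it's down, with 12 N upward. Now I'll open and retreat.

```bash
python3 -m handwheel '[[[0,0,0.0,0,0,0,0.055],[0,0,0.0,0,0,0,0.07],[0,0,0,0,0,0,0.085],[0,0,0,0,0,0,0.085],[0,0,-0.03,0,0,0,0.085],[0,0,-0.07,0,0,0,0.085],[0,0,-0.12,0,0,0,0.085],[0,0,-0.18,0,0,0,0.085]]]' 40
python3 - <<'E'
from h import *
cv2.imwrite('pics/w4.png',manip.camera('wrist'))
E
```

```text
clock: 7.28
position: [0.4753, -0.3663, 0.2273]
ee_rot: [0.058, 0.998, 0.0, -0.001]
ft_force: [-0.0, -0.3, -0.2]
grip_width: 0.992
```

View pics/w4.png

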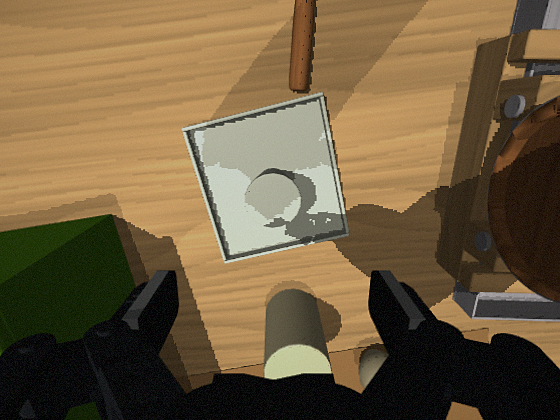

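Bung stands upright in the tray (wrist 273,193). Next, close the fingers and go above the cask's near side, 38 mm off mid-length towards the tray.

Run:
```python
from h import *
o=manip.get_obs();print(totool(np.array([.4404,-.0968,.29])-o['position']))
```

```text
[ 0.06807246  0.26582036 -0.05575633]
```

```bash
python3 -m handwheel '[[[0,0,-0.06,0,0,0,0],[0.02,0.05,-0.07,0,0,0,0],[0.03,0.1,-0.07,0,0,0,0],[0.05,0.155,-0.07,0,0,0,0],[0.068,0.21,-0.065,0,0,0,0],[0.068,0.266,-0.063,0,0,0,0],[0.068,0.266,-0.063,0,0,0,0],[0.068,0.266,-0.063,0,0,0,0]]]' 60
python3 - <<'E'
from h import *
o=manip.get_obs();print(totool(np.array([.4404,-.0968,.224])-o['position']))
cv2.imwrite('pics/w5.png',manip.camera('wrist'))
E
```

```text
clock: 8.32
position: [0.4392, -0.0952, 0.2892]
ee_rot: [0.059, 0.998, 0.0, 0.0]
ft_force: [0.2, -0.4, 0.7]
grip_width: -0.002
[-0.00140336 -0.00146253  0.06522002]
```

View pics/w5.png

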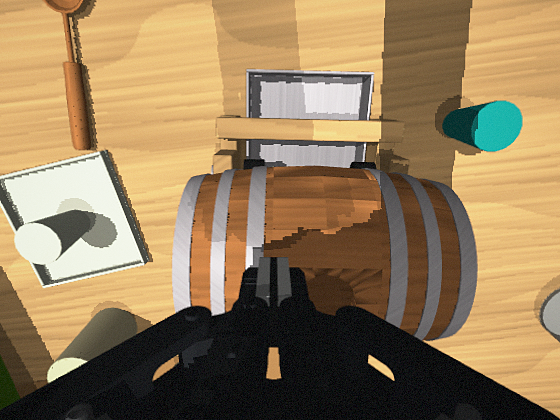

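```bash
python3 -m handwheel '[[[0,0,0.03,0,0,0,0],[0,0,0.055,0,0,0,0],[0,0,0.063,0,0,0,0],[0,0,0.066,0,0,0,0],[0,0,0.066,0,0,0,0]]]' 60
```

```text
clock: 9.0
position: [0.4395, -0.0949, 0.2239]
ee_rot: [0.059, 0.998, 0.0, 0.0]
ft_force: [0.2, 0.5, 0.5]
grip_width: 0.001
```

```bash
python3 -m handwheel '[[[0,0,0.002,0,0,0,0],[0,0,0.004,0,0,0,0],[0,0,0.004,0,0,0,0]]]' 60
```

```text
clock: 9.38
position: [0.4392, -0.0946, 0.2193]
ee_rot: [0.058, 0.998, 0.0, -0.0]
ft_force: [-0.1, -0.1, 0.0]
grip_width: 0.001
```

```bash
python3 -m handwheel '[[[0,0,0.002,0,0,0,0],[0,0,0.002,0,0,0,0]]]' 60
```

```text
clock: 9.62
position: [0.4392, -0.0946, 0.2173]
ee_rot: [0.058, 0.998, 0.0, -0.0]
ft_force: [-0.6, 0.5, 0.7]
grip_width: -0.004
```

```bash
python3 -m handwheel '[[[0,0,0.002,0,0,0,0],[0,0,0.002,0,0,0,0]]]' 60
```

```text
clock: 9.88
position: [0.4386, -0.0945, 0.2162]
ee_rot: [0.058, 0.998, 0.001, -0.001]
ft_force: [-11.8, 1.6, 17.1]
grip_width: 0.002
```

```bash
python3 -m handwheel '[[[0,0,0.002,0,0,0,0],[0,0,0.002,0,0,0,0]]]' 60
```

```text
clock: 10.12
position: [0.4378, -0.0944, 0.2152]
ee_rot: [0.059, 0.998, 0.001, -0.002]
ft_force: [-23.9, 3.1, 36.3]
grip_width: 0.001
```

```bash
python3 -m handwheel '[[[0,0,-0.0023,0,0,0,0],[-0.0114,0,-0.0089,0,0,0,0],[-0.0234,0,-0.0134,0,0,0,0],[-0.0354,0,-0.0159,0,0,0,0]]]' 60
python3 - <<'E'
from h import *
cv2.imwrite('pics/s6.png',cv2.resize(np.hstack([manip.camera('scene')[120:300,150:350],manip.camera('wrist')[100:280,150:350]]),None,fx=2,fy=2))
E
```

```text
clock: 10.62
position: [0.4747, -0.0996, 0.2301]
ee_rot: [0.059, 0.998, -0.0, 0.0]
ft_force: [-2.5, -2.2, 6.1]
grip_width: 0.001
```

View pics/s6.png

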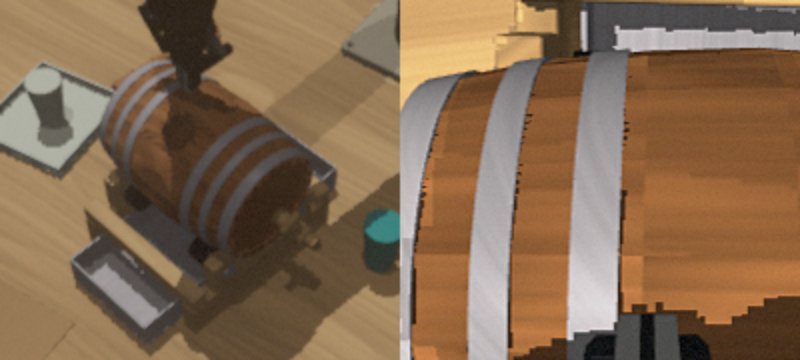

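```bash
python3 -m handwheel '[[[-0.012,0,0.0007,0,0,0,0],[-0.024,0,0.0007,0,0,0,0],[-0.036,0,0.0019,0,0,0,0]]]' 60
```

```text
clock: 11.1
position: [0.5116, -0.1044, 0.229]
ee_rot: [0.059, 0.998, -0.001, 0.002]
ft_force: [-0.8, -5.2, 11.3]
grip_width: 0.006
```

```bash
python3 -m handwheel '[[[-0.012,0,0.0032,0,0,0,0],[-0.024,0,0.0083,0,0,0,0],[-0.030,0,0.0119,0,0,0,0]]]' 60
```

```text
clock: 11.48
position: [0.5421, -0.1085, 0.217]
ee_rot: [0.059, 0.998, -0.001, 0.003]
ft_force: [3.7, -5.4, 9.9]
grip_width: -0.002
```

```bash
python3 -m handwheel '[[[0,0,-0.03,0,0,0,0],[0.05,0,-0.035,0,0,0,0],[0.101,0,-0.03,0,0,0,0],[0.101,0,-0.01,0,0,0,0]]]' 60
python3 - <<'E'
from h import *
cv2.imwrite('pics/s7.png',np.vstack([np.hstack([manip.camera('scene')[100:310,130:410],manip.camera('top')[90:300,180:460]]),manip.camera('wrist')[0:340]]))
E
```

```text
clock: 11.98
position: [0.4383, -0.0943, 0.227]
ee_rot: [0.058, 0.998, 0.003, 0.003]
ft_force: [-0.3, -0.2, 0.6]
grip_width: 0.005
```

View pics/s7.png

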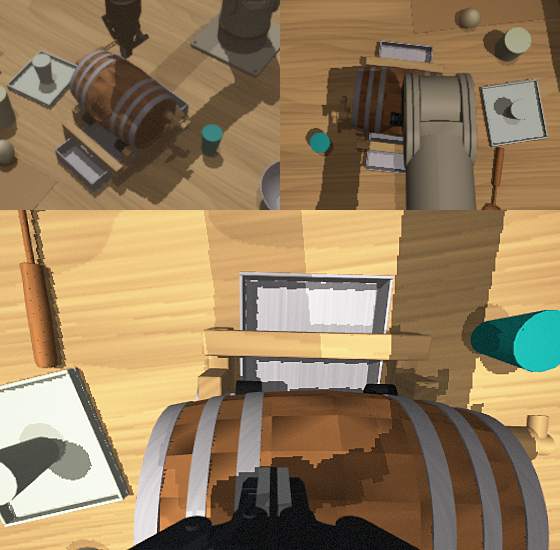

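```bash
python3 -m handwheel '[[[0,0,0.0102,0,0,0,0],[-0.011,0,0.0039,0,0,0,0],[-0.023,0,-0.0006,0,0,0,0],[-0.035,0,-0.0031,0,0,0,0],[-0.047,0,-0.0034,0,0,0,0],[-0.059,0,-0.0032,0,0,0,0],[-0.071,0,-0.0019,0,0,0,0],[-0.083,0,0.0013,0,0,0,0]]]' 60
```

```text
clock: 13.12
position: [0.5246, -0.1063, 0.2256]
ee_rot: [0.059, 0.998, -0.002, 0.002]
ft_force: [0.1, -4.9, 11.5]
grip_width: -0.002
```

```bash
python3 -m handwheel '[[[-0.012,0,0.0051,0,0,0,0],[-0.018,0,0.0087,0,0,0,0],[-0.018,0,-0.03,0,0,0,0],[0.032,0,-0.035,0,0,0,0],[0.083,0,-0.03,0,0,0,0],[0.083,0,-0.005,0,0,0,0],[0.083,0,-0.0013,0,0,0,0]]]' 60
python3 - <<'E'
from h import *
cv2.imwrite('pics/s8.png',np.vstack([np.hstack([manip.camera('scene')[100:310,130:410],manip.camera('top')[90:300,180:460]]),manip.camera('wrist')[0:340]]))
print(manip.get_obs()['position'])
E
```

```text
clock: 14.0
position: [0.4393, -0.0945, 0.2247]
ee_rot: [0.058, 0.998, -0.0, -0.001]
ft_force: [0.9, -0.1, 0.0]
grip_width: 0.001
[ 0.44021286 -0.09496705  0.22547086]
```

View pics/s8.png

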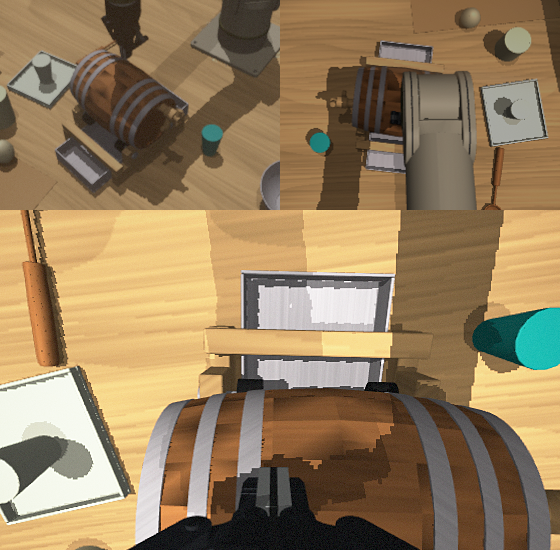

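```bash
cat >> h.py <<'E'
C=np.array([.4945,-.065,.15]); A=np.array([.118,.993,0]); Ex=np.array([.993,-.118,0])
def tap(th,l=.13): return C+A*l-.047*(np.sin(th)*Ex+np.cos(th)*np.array([0,0,1]))
E
cat > tp.py <<'E'
from h import *
import sys
f=sys.argv[1]; out=[]
for n,(x,y) in (('top',(200,140)),('scene',(230,170))):
    im=manip.camera(n)
    w=cv2.resize(im[y:y+80,x:x+80],None,fx=5,fy=5,interpolation=cv2.INTER_CUBIC)
    w=cv2.convertScaleAbs(w,alpha=1.8)
    for th in np.arange(1.2,3.7,.4):
        p=[((proj(n,tap(th,l))-[x,y])*5).astype(int) for l in (.11,.162)]
        cv2.line(w,tuple(map(int,p[0])),tuple(map(int,p[1])),(0,255,0),1); cv2.putText(w,f'{th:.1f}',tuple(map(int,p[1])),0,.45,(0,255,255),1)
    out.append(w)
cv2.imwrite(f,np.hstack(out))
E
python3 tp.py pics/t8.png
```

```text
(no output)
```

View pics/t8.png

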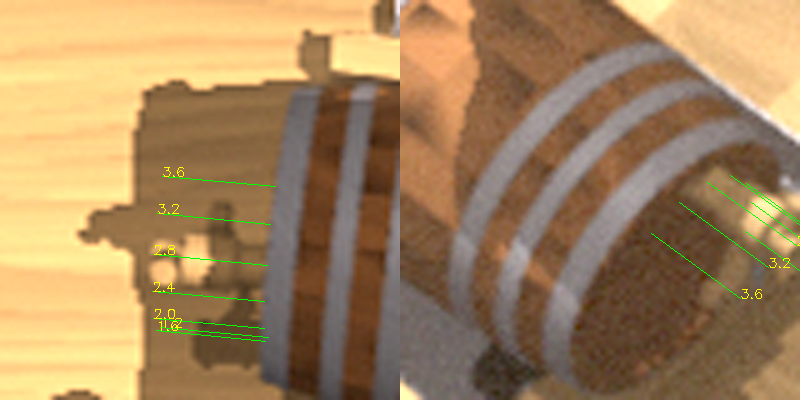

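```bash
python3 -m handwheel '[[[-0.01,0,-0.0196,0,0,0,0],[-0.032,0,-0.0196,0,0,0,0],[-0.032,0,-0.0021,0,0,0,0],[-0.041,0,-0.0033,0,0,0,0],[-0.051,0,-0.0034,0,0,0,0],[-0.061,0,-0.0032,0,0,0,0],[-0.069,0,-0.0021,0,0,0,0],[-0.069,0,-0.04,0,0,0,0]]]' 60
python3 tp.py pics/t9.png
```

```text
clock: 15.25
position: [0.508, -0.1026, 0.2644]
ee_rot: [0.058, 0.998, -0.002, -0.002]
ft_force: [-0.4, 0.6, 0.5]
grip_width: -0.002
```

View pics/t9.png

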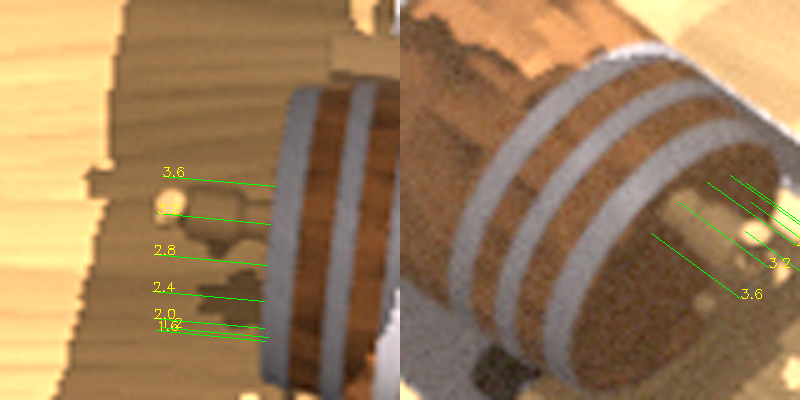

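```bash
python3 -m handwheel '[[[0,0.03,-0.04,0,0,0,0],[0,0.08,-0.08,0,0,0,0],[0,0.13,-0.11,0,0,0,0],[0,0.17,-0.11,0,0,0,0],[0,0.17,-0.11,0,0,0,0],[0,0.17,-0.11,0,0,0,0]]]' 60
python3 - <<'E'
from h import *
o=manip.get_obs(); np.savez('pose10.npz',p=o['position'],q=o['ee_rot']); print(o['position'],o['ee_rot'])
cv2.imwrite('pics/w10.png',manip.camera('wrist'))
cv2.imwrite('pics/s10.png',manip.camera('scene'))
E
```

```text
clock: 16.1
position: [0.5281, 0.0655, 0.375]
ee_rot: [0.059, 0.998, -0.001, -0.0]
ft_force: [-0.7, -0.7, 0.8]
grip_width: -0.002
[0.52812868 0.06548483 0.37497278] [ 5.86847877e-02  9.98276302e-01 -6.82004485e-04 -2.34585013e-04]
```

View pics/w10.png

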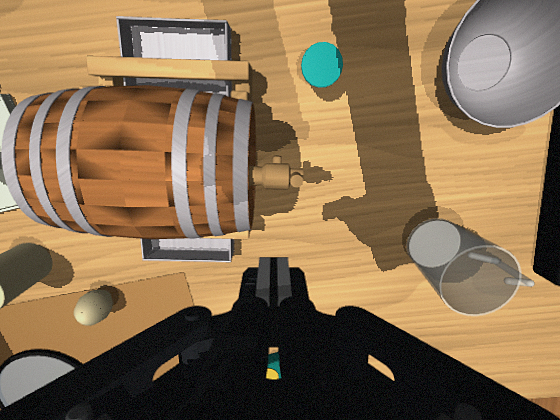

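View pics/s10.png

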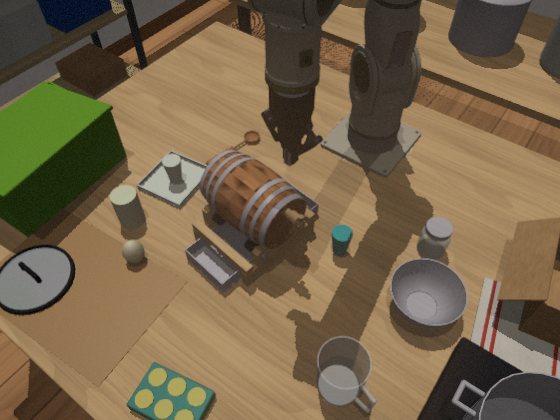

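Run:
```python
from h import *
im=cv2.imread('pics/w10.png'); 
a=cv2.resize(im[145:205,230:330],(700,420),interpolation=cv2.INTER_CUBIC);cv2.imwrite('pics/w10z.png',a)
z=np.load('pose10.npz'); o=dict(position=z['p'],ee_rot=z['q'])
for uv in ((257,176),(275,175),(290,175)):
    p=onz('wrist',uv,.197,o); d=p-C; print(uv,'along',d@A,'across',d@Ex)
s=cv2.imread('pics/s10.png')[185:295,180:330]; cv2.imwrite('pics/s10z.png',cv2.convertScaleAbs(cv2.resize(s,None,fx=5,fy=5,interpolation=cv2.INTER_CUBIC),alpha=1.6))
```

```text
(257, 176) along 0.11612795674212334 across 0.0035254006636996314
(275, 175) along 0.1339386880196162 across 0.002512568770182681
(290, 175) along 0.1487659439906557 across 0.0025070873007818355
```

View pics/w10z.png

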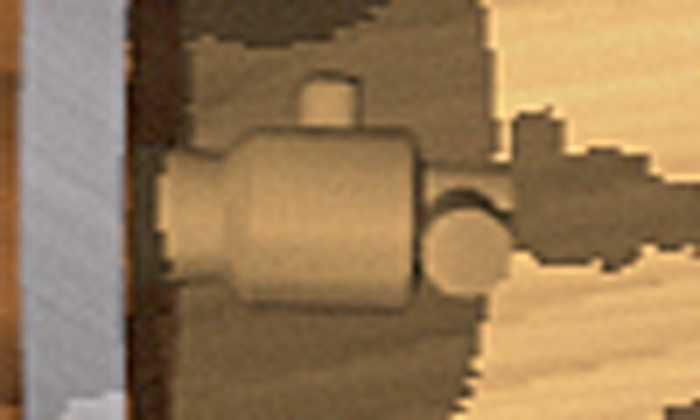

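View pics/s10z.png

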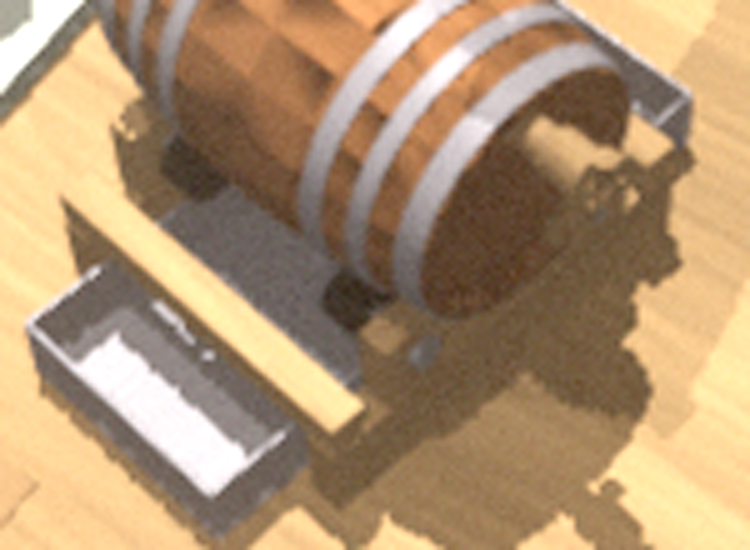

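Run:
```python
from h import *
im=cv2.imread('pics/w10.png')
a=cv2.resize(im[75:125,215:275],(480,400),interpolation=cv2.INTER_CUBIC)
b=cv2.resize(im[205:255,215:275],(480,400),interpolation=cv2.INTER_CUBIC)
c=np.hstack([a,b])
cv2.imwrite('pics/w10e.png',c)
```

```text
(no output)
```

View pics/w10e.png

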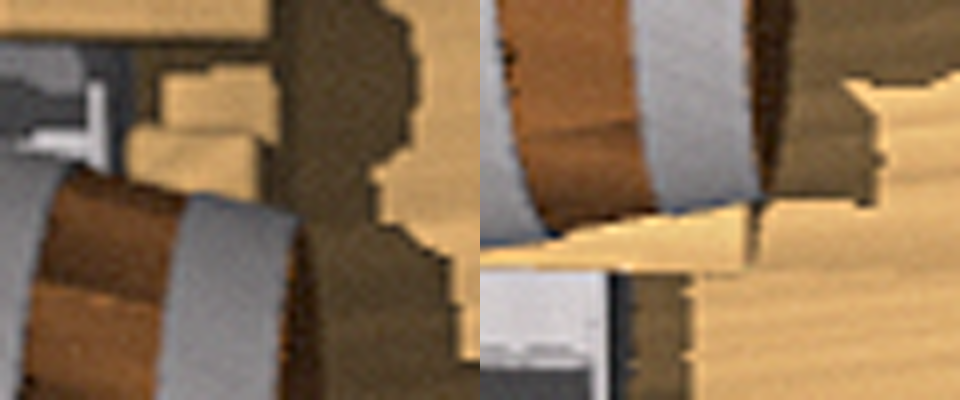

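Run:
```python
from h import *
z=np.load('pose10.npz'); o=dict(position=z['p'],ee_rot=z['q'])
Z=np.array([0,0,1.])
def ang(uv):
    a,d=ray('wrist',uv,o); return a,np.arctan2(d@Ex,-d@Z)
a,t1=ang((251.2,101.2)); _,t2=ang((248.8,230)); c=(a-C)
h=c[2]; x0=c@Ex; m=(t1+t2)/2
print('cam across',x0,'h',h,'half-angle radius',np.hypot(x0,h)*np.sin(abs(t2-t1)/2))
ax=x0+h*np.tan(m); print('axis across',ax)
_,tt=ang((275.7,175.7)); q=x0+(h-.047)*np.tan(tt); print('tap across',q,'rel',q-ax,'theta',np.pi+(q-ax)/.047)
```

```text
cam across -0.059306971160511375 h 0.36840213069514083 half-angle radius 0.07025685532415911
axis across 0.002917654134828751
tap across 0.003212638740472888 rel 0.00029498460564413714 theta 3.1478689217949873
```

The tap is straight above the axis. Using the cask's own outline as reference, θ ≈ 3.15, with a measured end radius of 70 mm against 69 mm given. No balls show at either open pan end, so I need to look under the cask. I'll turn the hand half round and look back from the far side, between rail and cask, at about 45°.

Run:
```python
from h import *
o=manip.get_obs(); print(o['joint_pos'])
print(totool(np.array([.70,-.09,.30])-o['position']))
```

```text
[-0.94843017  0.08496305  0.80790729  1.48793686 -0.06103577  1.5950341
  1.30812822]
[-0.18909576 -0.13321214  0.07531173]
```

```bash
python3 -m handwheel '[[[-0.04,-0.02,0,0,0,-0.18,0.085],[-0.08,-0.04,0,0,0,-0.36,0.085]]]' 60; python3 -c "
from h import *
print(manip.get_obs()['joint_pos'])"
```

```text
clock: 16.45
position: [0.6007, 0.0184, 0.3763]
ee_rot: [-0.113, 0.994, 0.001, 0.001]
ft_force: [-0.1, 0.6, 1.0]
grip_width: 0.418
[-0.74152244  0.30519246  0.84753573  1.30653071 -0.22892825  1.62686574
  1.86670267]
```

```bash
python3 -c "
from h import *
o=manip.get_obs();print(totool(np.array([.70,-.09,.375])-o['position']))"
python3 -m handwheel '[[[0,0,0,0,0,0.18,0.085],[0,0,0,0,0,0.36,0.085],[0,0,0,0,0,0.54,0.085],[0,0,0,0,0,0.72,0.085],[0,0,0,0,0,0.9,0.085],[0,0,0,0,0,1.08,0.085],[0,0,0,0,0,1.26,0.085],[0,0,0,0,0,1.44,0.085]]]' 60; python3 -c "
from h import *
o=manip.get_obs();print(o['joint_pos'],totool(np.array([.70,-.09,.375])-o['position']))"
```

```text
[-0.07241867 -0.12793517  0.00124342]
clock: 17.45
position: [0.5998, 0.0179, 0.3758]
ee_rot: [0.576, 0.818, 0.0, 0.0]
ft_force: [0.2, 1.0, 0.7]
grip_width: 0.996
[-0.9014269   0.38474693  1.12052962  1.31604242 -0.34594503  1.64602699
  0.50489364] [-0.13538402  0.05804991  0.00085252]
```

Now continue turning and move over the far side.

```bash
python3 -m handwheel '[[[-0.02,0.01,0,0,0,0.18,0.085],[-0.04,0.02,0,0,0,0.36,0.085],[-0.06,0.025,0,0,0,0.54,0.085],[-0.08,0.035,0,0,0,0.72,0.085],[-0.1,0.04,0,0,0,0.9,0.085],[-0.12,0.05,0,0,0,1.08,0.085],[-0.135,0.058,0,0,0,1.26,0.085],[-0.135,0.058,0,0,0,1.44,0.085]]]' 60; python3 -c "
from h import *
o=manip.get_obs();print(o['joint_pos'],totool(np.array([.71,-.09,.22])-o['position']));r=R.from_quat(o['ee_rot']).as_matrix();print(r.round(3),np.arctan2(r[0,1],r[1,1]))"
```

```text
clock: 18.45
position: [0.7008, -0.0904, 0.3752]
ee_rot: [0.972, 0.234, -0.0, 0.0]
ft_force: [0.0, 0.3, -0.0]
grip_width: 0.996
[-0.49241726  0.75544712  1.25208851  0.96035702 -0.73408057  1.81452825
 -0.65991081] [0.00852777 0.00376372 0.15516994]
[[ 0.89   0.455 -0.001]
 [ 0.455 -0.89  -0.001]
 [-0.001  0.001 -1.   ]] 2.668945159581532
```

```bash
python3 -m handwheel '[[[0.0,0,0.04,0,0,0.15,0.085],[0,0,0.08,0,0,0.3,0.085],[0,0,0.12,0,0,0.45,0.085],[0,0,0.15,0,0,0.59,0.085],[0,0,0.15,0,0,0.59,0.085]]]' 60
python3 - <<'E'
from h import *
o=manip.get_obs();print(o['joint_pos'])
np.savez('pose11.npz',p=o['position'],q=o['ee_rot'])
cv2.imwrite('pics/w11.png',manip.camera('wrist'))
E
```

```text
clock: 19.08
position: [0.6999, -0.0879, 0.2237]
ee_rot: [0.999, -0.054, -0.002, -0.0]
ft_force: [-0.9, -0.4, -0.8]
grip_width: 0.994
[-0.61449345  0.85011436  1.27703139  1.26489072 -0.80118251  1.56496845
 -1.14366182]
```

View pics/w11.png

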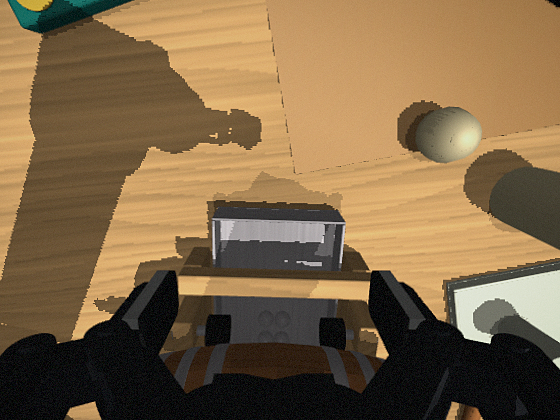

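Run:
```python
from h import *
im=cv2.imread('pics/w11.png')[290:355,200:350]
cv2.imwrite('pics/w11z.png',cv2.convertScaleAbs(cv2.resize(im,None,fx=5,fy=5,interpolation=cv2.INTER_CUBIC),alpha=2.2))
z=np.load('pose11.npz'); o=dict(position=z['p'],ee_rot=z['q'])
for uv in ((265,318),(283,318),(265,333),(283,333)): 
    d=onz('wrist',uv,.013,o)-C; print(d@A,d@Ex)
```

```text
0.009000794054766637 0.03028075655598031
-0.01353103278317263 0.030484761420419035
0.00895054903387528 0.008170315225735822
-0.013924378899670221 0.008376999206387058
```

View pics/w11z.png

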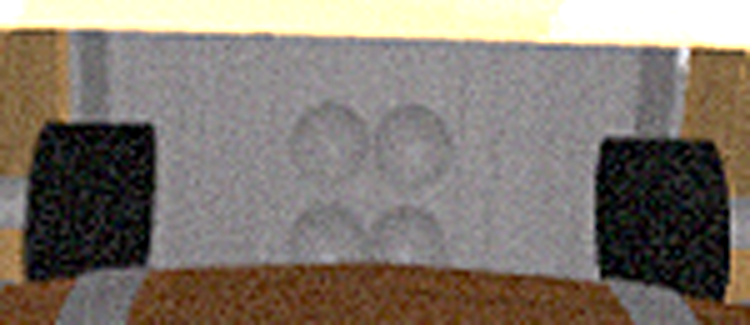

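All four balls lie in the pan under the cask, in a 2×2 group about 22 mm apart. The lower pair is partly cut off by the cask. I'll back off upwards, take a final look and hand in.

```bash
python3 -m handwheel '[[[0.0,0,-0.04,0,0,0,0.085],[0,0,-0.09,0,0,0,0.085],[0.02,0,-0.13,0,0,0,0.085],[0.02,0,-0.13,0,0,0,0.085],[0.02,0,-0.13,0,0,0,0.085]]]' 60
python3 - <<'E'
from h import *
o=manip.get_obs();print(o['joint_pos'],o['ft_force'])
cv2.imwrite('pics/s12.png',manip.camera('scene'))
E
python3 tp.py pics/t12.png
```

```text
clock: 19.75
position: [0.7204, -0.0909, 0.3566]
ee_rot: [0.999, -0.054, 0.001, 0.0]
ft_force: [1.0, -0.2, 0.1]
grip_width: 0.995
[-0.46289895  0.80542899  1.25407836  0.93027875 -0.78218228  1.80559602
 -1.24054986] [ 1.041207   -0.23507308  0.1324426 ]
```

View pics/s12.png

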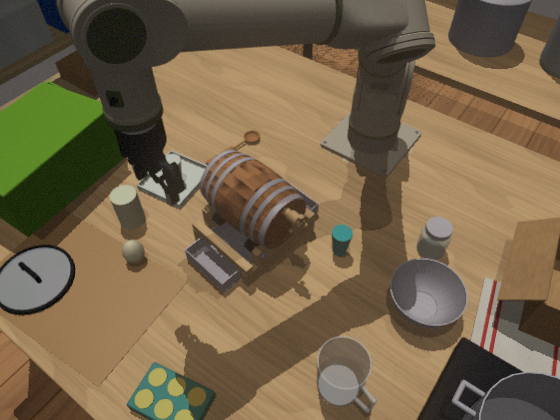

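View pics/t12.png

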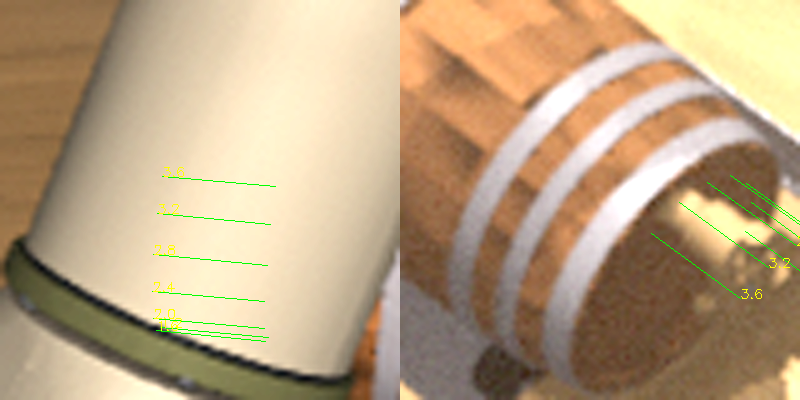

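The cask is unchanged (tap on top, about 3.2), the bung stands in the tray, bystanders are in their starting pixels, and the hand is clear.

```bash
python3 -c "
from workcell import manip
print(manip.hand_in())"
```

```text
the job is handed in; nothing more can be done
None
```

I pulled the bung and stood it upright in the white tray. I then rolled the cask about half a turn with three presses of the shut fingertips. The job was handed in at about 20 s, inside the 69 s limit, with the gripper clear of everything.

- **Cask angle:** The tap is straight above the axis, at about 3.15 rad when measured against the cask's own outline. My rougher first estimate of the cask centre gave about 3.2, which is within the 2 mm calibration error.
- **Balls:** I looked under the cask with the wrist camera and saw all four in the pan, in a 2×2 group. Two of them were partly hidden by the cask.
- **Other things on the table:** The bystanders that show in the last scene picture look to be where they started. I compared them by eye only.
- **Force:** The highest force I read was about 43 N at the fingertip, while feeling for the cask. I backed off before dragging. That is above the 40 N limit for the arm and gripper body, but this was fingertip contact and well under the 120 N wrist limit.

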